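# Make the horizontal microscope safe to move

## Robot

A 6-joint arm with a two-finger parallel gripper is mounted at the origin on the work surface. World frame = base frame: x ahead of the robot, y to its left, z up, the work surface at z = 0. Lengths are in m, angles in rad, forces in N, time in s.
With the tool pointing down it reaches from about 0.425 to 1.125 m from the base axis. Payload 14.9 kg.
Tool frame: the origin (TCP) lies midway between the tips of the shut fingers; the grasp point (between the pads) lies 19 mm behind it; z points along the fingers, y is the line along which they close (so a half turn about z gives the same grasp; the last joint's range is limited). The gripper opens to 91 mm and grips with 3 to 60 N. Pads are 32 mm wide; open, the fingers measure 118 mm over their backs; the gripper's body (76 mm by 178 mm) begins 60 mm behind the grasp point.
Start: joints at [-1.281, 0.379, 1.734, -0, 1.028, -0.033], TCP at [0.222, -0.664, 0.214] pointing down, gripper open.
Joint ranges: [-2.77, 2.77], [-0.74, 2.19], [0, 2.66], [-1.06, 4.2], [0.31, 2.87], [-3.08, 3.08]. Speed limits (rad/s): [1.89, 1.89, 2.39, 3.14, 3.14, 3.14].

## Interface

Orientations are given as a unit quaternion [x, y, z, w].
In Python, from station import * gives the robot as it stands.
- The arm moves only by the shell command python3 -m handwheel 'ROWS'. ROWS is JSON, one flat list of numbers, 5 for each row, row after row: the gripper command: -1 is shut, 1 is fully open, values between are in proportion, then the shift along the tool's x, y, z in units of 40 mm (1.0 is 40 mm), then the turn about the tool's z in rad. A call has exactly 8 rows; each row is the pose to reach, as a shift and turn from the pose commanded when the call began, along the tool's axes at that moment; what a row does not reach only later rows make up. A row lasts 1/10 s, in which the tool goes at most 50 mm and 8.59 degrees, less where a joint would pass 70% of its speed; a pose out of reach is approached as far as the arm can. A call with a gripper value outside its range is refused whole. The fingers move at their own pace and stop on an object; the grip force is fixed at half the most. Time passes only in rows, so rows that repeat a pose let the fingers close, or fill a call up. It gives the time, the measured TCP pose, the force, the opening and the grip force at its end, in the units of the state.
- sense(): the state, without advancing time (a new reading comes with each control period).
- camera(name): name is "scene" or "top" or "wrist"; returns a dict with "pixels" (400x640x3 uint8, red, green, blue), "mtx" (3x3 intrinsics, pixels), "R" (3x3) and "t" (3): a world point X has camera coordinates R X + t; the wrist camera has in their place "hand_eye" (4x4, takes a point from camera to tool coordinates, whose origin is the TCP and whose axes are the flange's). Camera axes: x right, y down, z forward; pixel columns grow to the right and rows downward; lengths in m; the calibration is good to about 2 mm. A picture is of the moment at which its call begins: read the wrist's pose just before it. There is no depth.
- finish_job(): hands the job in; it is judged then, once.
The state is a dict: "clock": time; "q": joint angles; "qvel": joint speeds; "effort": joint torques, N m; "ee_pos": TCP position; "tool_rot": TCP orientation; "ft_force": force on the tool from outside, world axes, zero at the start; "moment": the same for the moment, N m; "width": finger opening in m; "finger_force": force on a finger pad.
Only numpy, scipy, OpenCV 4.12 (cv2) and the standard library are available. Lean on these libraries where they do the work, as an engineer would, in place of code of your own. Each camera call takes 0.05 s, during which the arm holds its last target. There are 200 camera calls.

## Task

Make the horizontal microscope safe to move: first turn the black heater selector on its sloping panel back to the red off mark, so that it rests in the click of that mark. Then slide the orange transport lock along its rail, through its stiff catch, until it snaps fully home against its end stop, without ramming it into the stop, and let go. Leave the things standing around the microscope where they are.

Things in the scene. Friction and masses are not known exactly. Their poses are not given: they have to be found in the camera images.
- scope: cream horizontal microscope, fixed, front (-x) turned to the robot's left. Origin at bench height under the plinth, z up. Plinth x -70 to 120, y -180 to 180 mm, 110 mm high. In front a control panel slopes from x -70, z 110 down to x -180, z 33 mm; its normal leans 35 deg from vertical to -x. On the plinth a rail runs along y at x -20 (bed 116, end stops up to 145 mm high)
- tube_mid (a point): on the axis of the thick optical tube that hangs over the rail (94 mm in diameter, along the microscope's y from -54 to 137 mm; this point at x 0, y 42, z 275 mm of its frame). The lock grip stands under its front edge and can be reached only with the tool tilted about 30 to 45 deg, from the panel's side, fingers pointing down and to the microscope's +x (35 deg clears the tube by 15 mm)
- lamp_mid (a point): middle of the lamp housing at the -y end of the tube, 92 mm in diameter, 90 mm long along y; at x 12, y -165, z 275 mm of the microscope. At its +y end is an eyepiece head: x -15 to 75, y 137 to 187, z 235 to 325 mm, eyepieces up to y 260, z 370 mm
- heater_knob (a joint): angle of the black heater selector (rad): 0 = pointer at the red off mark (up-slope, 12 o'clock); grows clockwise seen facing the panel. Clicks every pi/4 from -pi/4 to pi, so 0 is not an end; other clicks have white marks. Starts at pi/2 or 3pi/4, seldom between. A click takes about 0.1 N m; past half way it snaps on by itself; left alone it settles within 0.05 of a click
- heater_grip (a point): grip point on the selector's axis, 32 mm off the panel, at x -148, y 90, z 94 mm of the microscope. z: the panel's outward normal; x: along the bar to its pointer end (white line). Bar 73 mm long (32 back, 41 to the pointer), 16 mm wide (8 in the last 10 mm at the pointer); top 14 mm above this point; round skirt, 68 mm in diameter, 22 mm below. Grip across the 16 mm
- lock_slide (a joint): travel of the orange transport lock (m): 0 = open; grows towards the microscope's +y. Starts at 0 to 0.04. Slides with 2 to 5 N up to a spring catch at 0.080 to 0.093, which takes 10 to 15 N and throws the lock back if let go early; about 13 mm on, it snaps through (the push drops) to the end stop, 25 mm from where the catch began, and is held there. Feel for it: the setting differs
- end_buffer (a joint): compression (m) of the black rubber buffer (30 mm wide, 8 mm high) of the aluminium end stop at the rail's +y end; 0 = free, resting about 0.001 when the lock is home; about 5 N per mm. More than 0.007 (35 N) is ramming. The stop is adjustable and its setting is not reported: the lock is home at a travel of 0.104 to 0.118
- lock_grip (a point): middle of the orange grip; moves with the lock; axes as the microscope's. Grip 34 mm deep, 24 mm wide along y, its axis leaning 35 deg from vertical to -x through this point: top 23 mm up that axis, top of the carriage plate (62 mm across, 70 mm along y) 36 mm down it
- dish_a: closed, whitish, round petri dish (the one nearer the selector), 93 mm across, 15 mm high, lying in front of the panel of the microscope; bystander; origin at the centre of its underside
- dish_b: closed, whitish, round petri dish (the one nearer the robot), 93 mm across, 15 mm high, lying in front of the panel of the microscope; bystander; origin at the centre of its underside
- tip_box: white box of pipette tips with a blue lid, 88 x 123 x 86 mm; bystander; origin at the centre of its underside
- reagent: amber glass bottle with a blue cap, 66 mm across, 140 mm high; bystander; origin at the centre of its underside
- objective: spare steel microscope objective standing upright, 32 mm across, 62 mm high; bystander; origin at the centre of its underside

How it is judged:
On the way, in this order (a step that is already met when the one before it is completed fails the run):
1. the heater selector stands at the red off mark while the lock is still open (value of joint heater_knob between -0.15 and 0.15 rad and value of joint lock_slide below 0.08 m), for 0.3 s.
2. the transport lock is home against its end stop (value of joint lock_slide above 0.102 m), for 0.2 s.
At the end, for the whole second after the job is handed in: the heater selector is within 0.15 rad of the red off mark, the transport lock has snapped past its catch and rests home at its end stop (travel over 0.102 m, which it keeps only when home), and every bystander is within 30 mm of where it began (value of joint heater_knob between -0.15 and 0.15 rad and value of joint lock_slide above 0.102 m and velocity of joint lock_slide below 0.005 m/s and distance of each of dish_a, dish_b, tip_box, reagent, objective from where it was at the start of the episode below 0.03 m); the robot touches nothing.
It fails at once if the lock is rammed into its end stop (rubber buffer pressed in by more than 7 mm, about 35 N) (value of joint end_buffer above 0.007 m).
It fails at once if a thing standing around is pushed by more than 30 mm or knocked over (distance of any of dish_a, dish_b, tip_box, reagent, objective from where it was at the start of the episode above 0.03 m or angle between any of dish_a, dish_b, tip_box, reagent, objective's own z axis and vertical above 0.5 rad).
It also fails if it takes over 67 s, if anything falls off the work surface, if the arm or the gripper's body presses on something with over 40 N, if the wrist force passes 120 N, or if a joint passes its speed limit or range.

## Working session

There is one attempt and no reset: what is moved stays moved. The work goes in short steps, Python scripts to look and compute and a shell command to move; the robot and the scene stay as the last step left them, time stands still between calls to the robot, and variables do not carry over. Pictures are saved under pics/ and viewed, at most 10 in all, crops included, and the job is handed in when it is done.

```bash
ls; mkdir -p pics
python3 - <<'E'
from station import *
import cv2,numpy as np
s=sense();print(s)
for n in("scene","top"):
    c=camera(n);cv2.imwrite(f"pics/{n}0.png",c["pixels"][...,::-1]);print(n,c["mtx"].tolist(),c["R"].tolist(),c["t"].tolist())
    np.savez(f"{n}.npz",K=c["mtx"],R=c["R"],t=c["t"],px=c["pixels"])
E
```

```text
pics
{'clock': 0.0, 'q': array([-1.28130057e+00,  3.79423222e-01,  1.73477738e+00,  3.49590167e-06,
        1.02846276e+00, -3.33048435e-02]), 'qvel': array([ 5.41383186e-05, -6.93848591e-04, -5.09048968e-04, -3.37000507e-04,
        5.48163134e-04,  1.80001268e-03]), 'effort': array([-5.04938682e-03, -7.63731480e+01, -4.34371912e+01,  6.48937910e-02,
        4.23682365e-02, -1.04240316e-04]), 'ee_pos': array([ 0.22193812, -0.66347664,  0.21327968]), 'tool_rot': array([ 9.87003226e-01,  1.60699550e-01, -6.69048485e-05, -5.31160619e-04]), 'ft_force': array([-0.47177749,  0.25686379,  0.06064576]), 'moment': array([ 0.06371069,  0.02058228, -0.02541012]), 'finger_force': 0.0, 'width': 0.09103052524345155}
scene [[435.46558003048517, 0.0, 321.7316104173737], [0.0, 435.46558003048517, 205.40610800818934], [0.0, 0.0, 1.0]] [[-0.4878882946452412, 0.872751338785963, 0.016435102538989763], [0.45733764124197, 0.2716087882414471, -0.8468004180757376], [-0.7435101168453523, -0.4056276208510973, -0.531656787176924]] [0.27140159951785936, -0.09967123076772375, 1.38112829213419]
top [[438.51449641523755, 0.0, 316.68397803214367], [0.0, 438.51449641523755, 197.24432835460647], [0.0, 0.0, 1.0]] [[0.004329968309601039, -0.999989902079753, -0.0012029600841418138], [-0.9977430250291053, -0.004239623275295171, -0.06701404032181302], [0.0670082635218064, 0.001490413704232709, -0.9977513073340382]] [-0.004411737898066358, 0.5625084347592405, 1.2898610125619028]
```

View pics/scene0.png

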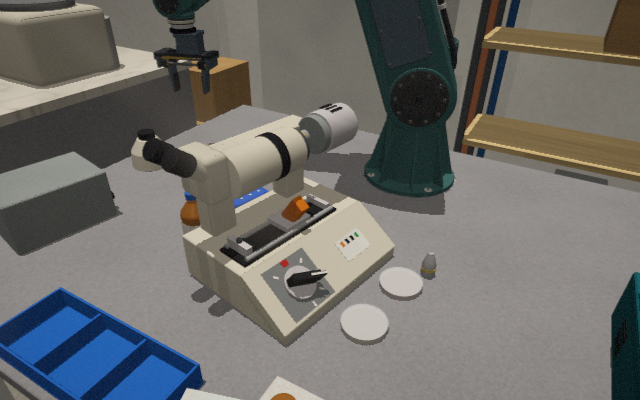

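View pics/top0.png

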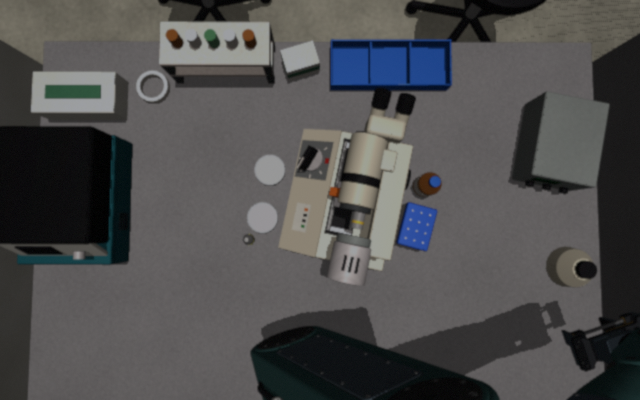

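Scope's +y points away from the robot (up in top view), panel to the robot's left. The knob is at about (305,280) in scene and (310,158) in top. The orange lock is at (296,209) in scene and (335,192) in top. I'll enlarge both for the fit.

Run:
```python
import cv2,numpy as np
for n,(x0,y0,x1,y1) in dict(scene=(180,170,420,350),top=(236,116,436,266)).items():
    p=np.load(n+".npz")["px"][y0:y1,x0:x1,::-1]
    p=cv2.resize(p,(800,600),interpolation=cv2.INTER_CUBIC)
    p=cv2.convertScaleAbs(p,alpha=1.3,beta=10)
    cv2.imwrite(f"pics/{n}crop.png",p)
```

```text
(no output)
```

View pics/scenecrop.png

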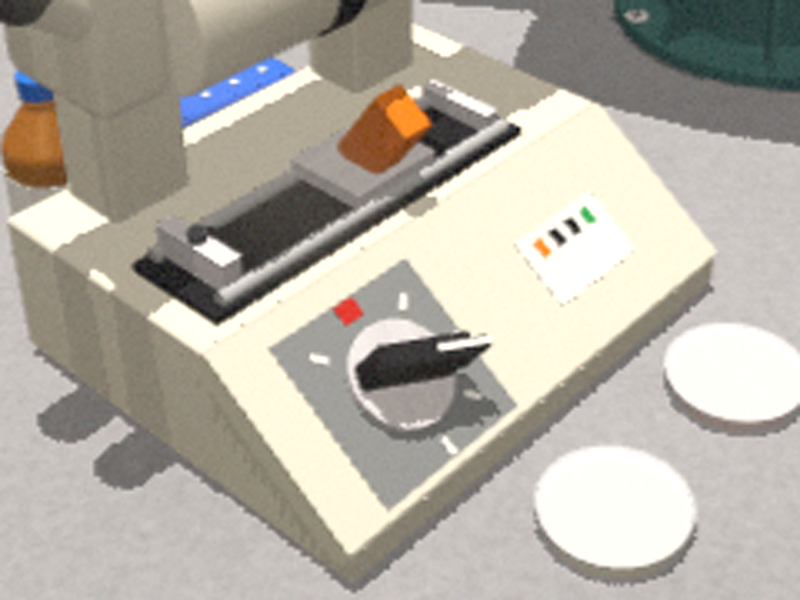

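View pics/topcrop.png

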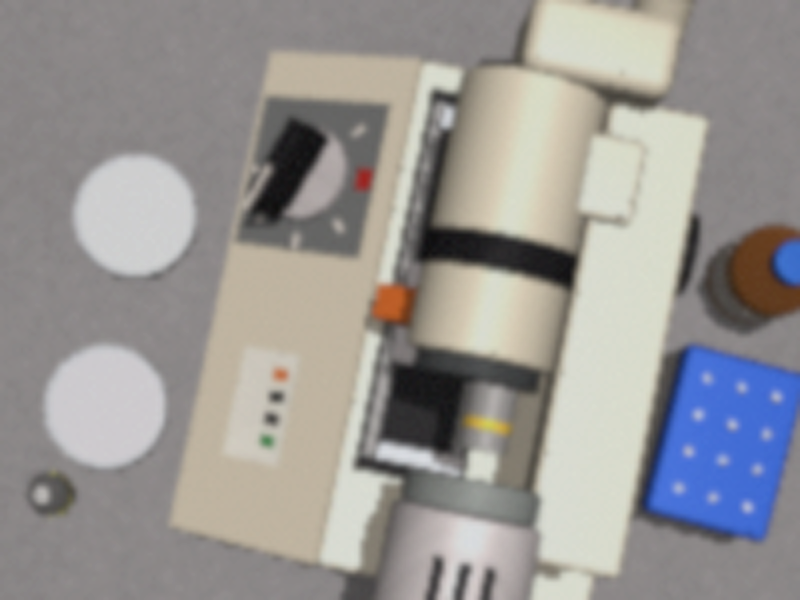

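Scene crop: panel corners at (348,552), (715,253), (208,352) and (597,105); orange grip top face near (408,115); selector pointing about 135° (white line 440-490,342). Top crop agrees: front corners at (270,52) and (172,525), grip at (394,303). Now fit the pose.

```bash
cat > h.py <<'E'
import numpy as np,cv2
from scipy.optimize import least_squares
from scipy.spatial.transform import Rotation as Ro
C={n:np.load(n+".npz") for n in("scene","top")}
def proj(c,X):
    p=(c["R"]@np.atleast_2d(X).T).T+c["t"];p=p@c["K"].T;return p[:,:2]/p[:,2:]
def w(P,X):  # scope(mm)->world m
    X=np.atleast_2d(X)/1000.;return X@Ro.from_euler('z',P[2]).as_matrix().T+[P[0],P[1],0]
s=np.sin(np.radians(35));c_=np.cos(np.radians(35))
n_=np.array([-s,0,c_]);up=np.array([c_,0,s]);rt=np.array([0,-1,0])
E
cat > fit.py <<'E'
from h import *
S=np.array([[-180,180,33,348,552],[-180,180,0,350,590],[-180,-180,33,715,253],[-180,-180,0,712,290],[-70,180,110,208,352],[-70,-180,110,597,105],[120,180,110,10,225]],float)
T=np.array([[-180,180,33,270,52],[-180,-180,33,172,525],[-70,180,110,420,60],[-70,-180,110,322,563],[120,180,110,706,118],[120,-180,110,618,575]],float)
S[:,3:]=S[:,3:]*.3+[180,170];T[:,3:]=T[:,3:]/4+[236,116]
f=lambda P:np.r_[(proj(C["scene"],w(P,S[:,:3]))-S[:,3:]).ravel(),(proj(C["top"],w(P,T[:,:3]))-T[:,3:]).ravel()]
r=least_squares(f,[.7,-.05,-1.5],loss='soft_l1');P=r.x
print(P,np.round(f(P).reshape(-1,2),1).tolist());np.save("P.npy",P)
h=np.array([-148,90,94.])
for a in(90,112,135,157):
    d=np.cos(np.radians(a))*up+np.sin(np.radians(a))*rt
    q=np.array([h+41*d+14*n_,h-32*d+14*n_])
    print(a,((proj(C["scene"],w(P,q))-[180,170])/.3).round().tolist(),((proj(C["top"],w(P,q))-[236,116])*4).round().tolist())
for t in(0,10,20,30,40,50):pass
# lock: fit y of grip-top centre at scope x,z; axis x=-20 rail
def rays(c,u):
    d=c["R"].T@np.linalg.solve(c["K"],[*u,1]);o=-c["R"].T@c["t"];return o,d
a=[rays(C["scene"],np.array([408,115])*.3+[180,170]),rays(C["top"],np.array([394,303])/4+[236,116])]
A=sum(np.eye(3)-np.outer(d,d)/(d@d) for o,d in a);b=sum((np.eye(3)-np.outer(d,d)/(d@d))@o for o,d in a)
X=np.linalg.solve(A,b);print("gripTop world",X,"scope",((X-[P[0],P[1],0])@Ro.from_euler('z',P[2]).as_matrix()*1000).round(1))
print("heater",w(P,h))
for n,sc,u in(("dishb",(1),(105,405)),("disha",1,(134,215)),("obj",1,(50,493))):
    o,d=rays(C["top"],np.array(u)/4+[236,116]);z=.015;print(n,o+d*(z-o[2])/d[2])
E
python3 fit.py
```

```text
[ 0.55257963 -0.10044172 -1.77406896] [[-0.1, 0.2], [-0.2, 1.2], [-0.2, -1.1], [-0.8, -1.0], [-1.9, -0.1], [-0.8, -1.6], [-2.5, -2.9], [-0.4, 0.1], [-1.5, 0.6], [-0.5, -0.0], [-2.5, 0.7], [-5.5, -0.7], [-8.7, 12.1]]
90 [[476.0, 311.0], [388.0, 376.0]] [[259.0, 217.0], [281.0, 116.0]]
112 [[489.0, 335.0], [378.0, 356.0]] [[243.0, 211.0], [294.0, 120.0]]
135 [[493.0, 362.0], [375.0, 334.0]] [[231.0, 197.0], [304.0, 131.0]]
157 [[488.0, 386.0], [381.0, 315.0]] [[225.0, 178.0], [309.0, 146.0]]
gripTop world [ 0.56532945 -0.04655192  0.17512319] scope [-55.4   1.6 175.1]
heater [[0.67060424 0.02634233 0.094     ]]
dishb [0.50224872 0.16020996 0.015     ]
disha [0.64502198 0.14021584 0.015     ]
obj [0.43668484 0.20029083 0.015     ]
```

The moves have no tilt component, so I'll test what the arm does at the edge of its reach. This is in free air, well away from everything.

```bash
python3 -m handwheel '[-1,0,0,-1.25,0, -1,0,0,-2.5,0, -1,0,0,-3.75,0, -1,0,0,-5,0, -1,0,0,-6.25,0, -1,0,0,-7.5,0, -1,0,0,-8.75,0, -1,0,0,-10,0]'; python3 -c "
from station import *;s=sense();print(s['q'],s['clock'])"
```

```text
clock: 0.9
ee_pos: [0.2219, -0.6634, 0.6158]
tool_rot: [0.987, 0.161, -0.0, -0.0]
ft_force: [-0.3, 1.0, 0.6]
width: 0.0301
finger_force: 0.0
[-1.28129045e+00  1.72187296e-01  1.29086389e+00 -1.71613018e-05
  1.67890514e+00 -3.33293146e-02] 0.9
```

```bash
python3 -m handwheel '[-1,0,0,-1.25,0, -1,0,0,-2.5,0, -1,0,0,-3.75,0, -1,0,0,-5,0, -1,0,0,-6.25,0, -1,0,0,-7.5,0, -1,0,0,-8.75,0, -1,0,0,-10,0]'; python3 -c "
from station import *;s=sense();print(s['q'],s['clock'])"
```

```text
clock: 1.7
ee_pos: [0.2221, -0.6645, 0.9585]
tool_rot: [0.987, 0.161, 0.0, 0.002]
ft_force: [0.1, 0.1, 1.3]
width: 0.0002
finger_force: 0.0
[-1.28149266e+00  5.24190552e-01  1.82602652e-01  1.42806343e-04
  2.43128071e+00 -3.33807132e-02] 1.7
```

```bash
python3 -m handwheel '[-1,0,0,-1.25,0, -1,0,0,-2.5,0, -1,0,0,-3.75,0, -1,0,0,-5,0, -1,0,0,-6.25,0, -1,0,0,-7.5,0, -1,0,0,-8.75,0, -1,0,0,-10,0]'; python3 -c "
from station import *;s=sense();print(s['q'],s['clock'])"
```

```text
clock: 2.5
ee_pos: [0.1895, -0.567, 1.0417]
tool_rot: [0.987, 0.161, 0.002, 0.01]
ft_force: [0.4, -0.6, -0.3]
width: 0.0005
finger_force: 0.0
[-1.28754788e+00  5.00679809e-01  2.40086864e-03  1.64138204e-03
  2.61779913e+00 -3.81157562e-02] 2.5
```

```bash
cat > st.py <<'E'
from station import *
from scipy.spatial.transform import Rotation as Ro
import numpy as np
s=sense();print(s['clock'],s['q'].round(4),s['ee_pos'].round(4),s['ft_force'].round(1),s['width']);print(Ro.from_quat(s['tool_rot']).as_matrix().round(4).tolist())
E
python3 st.py; python3 -m handwheel '[-1,0,0,1,0, -1,0,0,2,0, -1,0,0,3,0, -1,0,0,4,0, -1,0,0,5,0, -1,0,0,5,0, -1,0,0,5,0, -1,0,0,5,0]';python3 st.py
```

```text
2.5 [-1.2875e+00  5.0070e-01  2.4000e-03  1.6000e-03  2.6178e+00 -3.8100e-02] [ 0.1895 -0.567   1.0417] [ 0.4 -0.6 -0.3] 0.0005198641626871755
[[0.9484, 0.3171, 0.0066], [0.3172, -0.9481, -0.0197], [0.0, 0.0207, -0.9998]]
clock: 3.3
ee_pos: [0.191, -0.5716, 0.8416]
tool_rot: [0.987, 0.161, 0.002, 0.01]
ft_force: [0.3, 0.6, 1.4]
width: 0.0005
finger_force: 0.0
3.3 [-1.2873e+00  7.7400e-02  1.0117e+00  9.0000e-04  2.0330e+00 -3.8800e-02] [ 0.191  -0.5716  0.8416] [0.3 0.6 1.4] 0.0004990320900557328
[[0.9484, 0.3171, 0.0062], [0.3172, -0.9482, -0.0184], [0.0001, 0.0194, -0.9998]]
```

The commanded pose rebases on what was reached, and pulling beyond reach leaves a small lasting outward tilt. So a far pull along the scope's +x azimuth should build the tilt I need.

```bash
python3 -m handwheel '[-1,-25,43,0,0, -1,-25,43,0,0, -1,-25,43,0,0, -1,-25,43,0,0, -1,-25,43,0,0, -1,-25,43,0,0, -1,-25,43,0,0, -1,-25,43,0,0]';python3 st.py;  python3 -m handwheel '[-1,-25,43,0,0, -1,-25,43,0,0, -1,-25,43,0,0, -1,-25,43,0,0, -1,-25,43,0,0, -1,-25,43,0,0, -1,-25,43,0,0, -1,-25,43,0,0]';python3 st.py
```

```text
clock: 4.1
ee_pos: [0.1142, -0.8804, 0.7941]
tool_rot: [0.987, 0.161, 0.002, 0.008]
ft_force: [-0.5, -3.1, -3.1]
width: 0.0001
finger_force: 0.0
4.1 [-1.4696  0.8296  0.0092  0.0067  2.2869 -0.2172] [ 0.1142 -0.8804  0.7941] [-0.5 -3.1 -3.1] 0.00014526746659503537
[[0.9483, 0.3172, 0.0066], [0.3173, -0.9482, -0.0153], [0.0014, 0.0166, -0.9999]]
clock: 4.9
ee_pos: [0.0229, -1.0052, 0.6503]
tool_rot: [0.986, 0.161, -0.001, 0.034]
ft_force: [-0.6, 0.0, 0.5]
width: 0.0004
finger_force: 0.0
4.9 [-1.5738e+00  9.8810e-01  1.0000e-03  1.1300e-02  2.0859e+00 -3.1980e-01] [ 0.0229 -1.0052  0.6503] [-0.6  0.   0.5] 0.0003585064452191163
[[0.9484, 0.3168, 0.0096], [0.3167, -0.9462, -0.0665], [-0.012, 0.0662, -0.9977]]
```

```bash
python3 -m handwheel '[-1,-50,86,-65,0, -1,-50,86,-65,0, -1,-50,86,-65,0, -1,-50,86,-65,0, -1,-50,86,-65,0, -1,-50,86,-65,0, -1,-50,86,-65,0, -1,-50,86,-65,0]';python3 st.py;  python3 -m handwheel '[-1,-50,86,-65,0, -1,-50,86,-65,0, -1,-50,86,-65,0, -1,-50,86,-65,0, -1,-50,86,-65,0, -1,-50,86,-65,0, -1,-50,86,-65,0, -1,-50,86,-65,0]';python3 st.py
```

```text
clock: 5.7
ee_pos: [-0.0391, -0.9935, 0.6814]
tool_rot: [0.986, 0.16, -0.004, 0.049]
ft_force: [0.2, 0.1, -0.2]
width: 0.0003
finger_force: 0.0
5.7 [-1.6376e+00  9.5690e-01  1.0000e-03  1.7200e-02  2.0871e+00 -3.8000e-01] [-0.0391 -0.9935  0.6814] [ 0.2  0.1 -0.2] 0.00030265062484616977
[[0.9486, 0.3165, 0.0085], [0.3158, -0.9438, -0.0972], [-0.0227, 0.0948, -0.9952]]
clock: 6.5
ee_pos: [-0.0844, -0.9803, 0.7097]
tool_rot: [0.985, 0.16, -0.007, 0.064]
ft_force: [-0.9, 0.1, -0.8]
width: 0.0002
finger_force: 0.0
6.5 [-1.6860e+00  9.2830e-01  1.1000e-03  2.3700e-02  2.0856e+00 -4.2440e-01] [-0.0844 -0.9803  0.7097] [-0.9  0.1 -0.8] 0.00015221525211985042
[[0.9486, 0.3163, 0.006], [0.3145, -0.9406, -0.1276], [-0.0348, 0.123, -0.9918]]
```

Tilt builds at only about 1.7° per call this way. I'll fit the arm's kinematics and simulate the solver, to find a quicker way, for example turning against joint 6's limit.

```bash
cat > arm.py <<'E'
import numpy as np
from scipy.optimize import least_squares
from scipy.spatial.transform import Rotation as Ro
LIM=np.array([[-2.77,2.77],[-.74,2.19],[0,2.66],[-1.06,4.2],[.31,2.87],[-3.08,3.08]])
G=[.02,.3,.6,.0,.6,.3]
def fk(q,g=None,s4=1):
    a,d,L1,e,L2,Lt=G if g is None else g
    r=Ro.from_euler
    R1=r('z',q[0]);R2=R1*r('y',q[1]);R3=R2*r('y',q[2]);R4=R3*r('z',s4*q[3]);R5=R4*r('y',q[4]);R6=R5*r('z',q[5]+np.pi/2*0)
    p=np.array([0,0,d])+R1.apply([a,0,0])+R2.apply([0,0,L1])+R3.apply([e,0,L2])+R5.apply([0,0,Lt])
    return p,R6*OFF
OFF=Ro.from_euler('z',-np.pi/2)
D=[([-1.2813,.37942,1.73478,0,1.02846,-.0333],[.22194,-.66348,.21328]),
([-1.28129,.172187,1.290864,0,1.678905,-.0333],[.2219,-.6634,.6158]),
([-1.28149,.52419,.1826,.00014,2.43128,-.03338],[.2221,-.6645,.9585]),
([-1.28755,.50068,.0024,.00164,2.6178,-.0381],[.1895,-.567,1.0417]),
([-1.2873,.0774,1.0117,.0009,2.033,-.0388],[.191,-.5716,.8416]),
([-1.4696,.8296,.0092,.0067,2.2869,-.2172],[.1142,-.8804,.7941]),
([-1.5738,.9881,.001,.0113,2.0859,-.3198],[.0229,-1.0052,.6503]),
([-1.6860,.9283,.0011,.0237,2.0856,-.4244],[-.0844,-.9803,.7097])]
sol=least_squares(lambda g:np.ravel([fk(q,g)[0]-p for q,p in D]),G);G=sol.x
def ik(p,R,q0,wr=1.,lim=LIM):
    def f(q):
        P,Q=fk(q);return np.r_[P-p,wr*(R*Q.inv()).as_rotvec()]
    q0=np.clip(q0,lim[:,0]+1e-4,lim[:,1]-1e-4)
    return least_squares(f,q0,bounds=lim.T)
if __name__=="__main__":
    print(G.round(4),abs(sol.fun).max());
    for k in(0,7):print(fk(D[k][0])[1].as_matrix().round(4).tolist())
    print([ (np.round(fk(D[7][0],s4=s)[1].as_matrix(),4)).tolist() for s in(-1,)])
    from h import w,n_,up,rt
    P=np.load("P.npy");Y=Ro.from_euler('z',P[2])
    sy=np.array([0,1,0.])
    def grasp(pt,ydir):
        z=-n_;y=ydir-ydir@z*z;y/=np.linalg.norm(y);x=np.cross(y,z)
        return w(P,np.array(pt)-19*n_)[0],Y*Ro.from_matrix(np.c_[x,y,z])
    for nm,pt in(("lock",(-42,2,156)),("lockend",(-42,102,156)),("knob",(-148,90,94))):
      for a in range(0,360,45):
        yd=np.cos(np.radians(a))*sy+np.sin(np.radians(a))*up
        p,R=grasp(pt,yd);
        for q0 in([0,.4,1.7,0,1.,0],[0,.4,1.7,0,1.,2.5],[0,.4,1.7,0,1.,-2.5]):
            s=ik(p,R,q0)
            if s.cost<1e-6:print(nm,a,s.x.round(2));break
E
python3 arm.py
```

```text
[0.0019 0.4119 0.5445 0.0403 0.6025 0.3579] 0.023061415859316953
[[-0.9484, -0.3172, -0.0003], [-0.3172, 0.9484, 0.001], [-0.0, 0.0011, -1.0]]
[[-0.9487, -0.3163, 0.006], [-0.3144, 0.9407, -0.1276], [0.0347, -0.123, -0.9918]]
[[[-0.9552, -0.2938, -0.035], [-0.2876, 0.9498, -0.1229], [0.0693, -0.1073, -0.9918]]]
lock 0 [ 0.21  0.45  1.95 -0.62  1.11 -2.33]
lock 45 [ 0.21  0.45  1.95 -0.62  1.11 -1.55]
lock 90 [ 0.21  0.45  1.95 -0.62  1.11 -0.76]
lock 135 [ 0.21  0.45  1.95 -0.62  1.11  0.02]
lock 180 [ 0.21  0.45  1.95 -0.62  1.11  0.81]
lock 225 [ 0.21  0.45  1.95 -0.62  1.11  1.59]
lock 270 [ 0.21  0.45  1.95 -0.62  1.11  2.38]
lockend 0 [ 0.16  0.57  1.75 -0.63  1.15 -2.42]
lockend 45 [ 0.16  0.57  1.75 -0.63  1.15 -1.64]
lockend 90 [ 0.16  0.57  1.75 -0.63  1.15 -0.85]
lockend 135 [ 0.16  0.57  1.75 -0.63  1.15 -0.07]
lockend 180 [ 0.16  0.57  1.75 -0.63  1.15  0.72]
lockend 225 [ 0.16  0.57  1.75 -0.63  1.15  1.51]
lockend 270 [ 0.16  0.57  1.75 -0.63  1.15  2.29]
lockend 315 [ 0.16  0.57  1.75 -0.63  1.15  3.08]
knob 0 [ 0.3   0.69  1.67 -0.58  1.17 -2.3 ]
knob 45 [ 0.3   0.69  1.67 -0.58  1.17 -1.51]
knob 90 [ 0.3   0.69  1.67 -0.58  1.17 -0.73]
knob 135 [ 0.3   0.69  1.67 -0.58  1.17  0.06]
knob 180 [ 0.3   0.69  1.67 -0.58  1.17  0.84]
knob 225 [ 0.3   0.69  1.67 -0.58  1.17  1.63]
knob 270 [ 0.3   0.69  1.67 -0.58  1.17  2.41]
```

```bash
python3 - <<'E'
t=open('arm.py').read()
t=t.replace("OFF=Ro.from_euler('z',-np.pi/2)","OFF=Ro.from_euler('z',np.pi/2)").replace("G=[.02,.3,.6,.0,.6,.3]","G=[.02,.3,.6,.0,.6,.3,.0]").replace("a,d,L1,e,L2,Lt=G","a,d,L1,e,L2,Lt,b=G").replace("[a,0,0]","[a,b,0]")
open('arm.py','w').write(t)
E
cat > sim.py <<'E'
from arm import *
def rows(q,cmd,n=8,wr=1.):
    """cmd=(dx,dy,dz units, turn) held n rows from the pose at start"""
    p0,R0=fk(q);gp=p0+R0.apply(np.array(cmd[:3])*.04);gR=R0*Ro.from_euler('z',cmd[3]) if abs(cmd[3])<3 else None
    for _ in range(n):
        p,R=fk(q);d=gp-p;d*=min(1,.05/max(1e-9,np.linalg.norm(d)))
        rv=(R.inv()*gR).as_rotvec();rv*=min(1,np.radians(8.59)/max(1e-9,np.linalg.norm(rv)))
        q=ik(p+d,R*Ro.from_rotvec(rv),q,wr).x
    return q
def show(q):
    p,R=fk(q);z=R.as_matrix()[:,2];return q.round(2),p.round(3),"tilt %.1f az %.0f"%(np.degrees(np.arccos(-z[2])),np.degrees(np.arctan2(z[1],z[0])))
E
python3 - <<'E'
from sim import *
print(G.round(4),abs(sol.fun).max())
q=np.array([-1.5738,.9881,.001,.0113,2.0859,-.3198])
for wr in(1.,.5,.3):
    print(wr,*show(rows(q,(-50,86,-65,0),8,wr)))
q=np.array(D[7][0])
# now: spin to q6 limit both ways and keep turning, at three places
for place in([0.,.3,1.2,0,1.64,0],[0,.4,1.7,0,1.04,0],[0,.9,.01,0,2.2,0],[-1.686,.928,.0011,.0237,2.0856,0]):
  for sg in(1,-1):
    qq=np.array(place);qq[5]=sg*3.05
    for k in range(2): qq=rows(qq,(0,0,0,sg*2.5),8);print(place[:3],sg,k,*show(qq))
E
```

```text
[0.     0.3184 0.5508 0.0414 0.6039 0.269  0.0233] 3.6966021649487146e-05
1.0 [-1.64  0.96  0.    0.02  2.11 -0.38] [-0.039 -0.989  0.68 ] tilt 4.5 az -83
0.5 [-1.64  0.96  0.    0.02  2.07 -0.38] [-0.039 -0.997  0.683] tilt 6.6 az -86
0.3 [-1.64  0.95  0.    0.02  1.99 -0.38] [-0.039 -1.017  0.693] tilt 11.7 az -89
[0.0, 0.3, 1.2] 1 0 [-0.62  0.12  1.52  0.18  1.5   3.08] [ 0.586 -0.329  0.519] tilt 10.1 az 51
[0.0, 0.3, 1.2] 1 1 [-1.29 -0.    1.89  0.37  1.36  3.08] [ 0.263 -0.481  0.389] tilt 21.7 az 31
[0.0, 0.3, 1.2] -1 0 [ 0.6   0.17  1.46 -0.17  1.5  -3.08] [0.586 0.376 0.518] tilt 10.0 az -51
[0.0, 0.3, 1.2] -1 1 [ 1.23  0.09  1.81 -0.39  1.33 -3.08] [0.266 0.53  0.378] tilt 22.2 az -30
[0, 0.4, 1.7] 1 0 [-0.4   0.39  2.02  0.56  0.68  3.08] [ 0.609 -0.134  0.099] tilt 20.8 az 48
[0, 0.4, 1.7] 1 1 [-0.45  0.52  2.25  1.58  0.42  3.08] [ 0.549 -0.115 -0.012] tilt 31.8 az 25
[0, 0.4, 1.7] -1 0 [ 0.39  0.41  1.99 -0.56  0.69 -3.08] [0.608 0.179 0.098] tilt 21.0 az -48
[0, 0.4, 1.7] -1 1 [ 0.84  0.53  2.2  -1.06  0.63 -3.08] [ 0.421  0.295 -0.005] tilt 31.1 az -35
[0, 0.9, 0.01] 1 0 [-0.28  0.83  0.   -0.38  2.34  3.08] [ 0.815 -0.284  0.809] tilt 16.0 az -120
[0, 0.9, 0.01] 1 1 [-0.46  0.68  0.   -0.98  2.51  3.08] [ 0.571 -0.404  0.966] tilt 33.6 az -143
[0, 0.9, 0.01] -1 0 [ 0.28  0.84  0.    0.38  2.33 -3.08] [0.809 0.329 0.803] tilt 16.0 az 119
[0, 0.9, 0.01] -1 1 [ 0.45  0.69  0.    0.98  2.5  -3.08] [0.563 0.444 0.959] tilt 33.9 az 142
[-1.686, 0.928, 0.0011] 1 0 [-2.02  0.88  0.   -0.17  2.18  3.08] [-0.423 -0.835  0.755] tilt 9.0 az 179
[-1.686, 0.928, 0.0011] 1 1 [-2.31  0.76  0.   -0.54  2.33  3.08] [-0.613 -0.554  0.874] tilt 21.9 az 134
[-1.686, 0.928, 0.0011] -1 0 [-1.36  0.87  0.    0.25  2.18 -3.08] [ 0.266 -0.894  0.767] tilt 12.1 az -7
[-1.686, 0.928, 0.0011] -1 1 [-1.09  0.74  0.    0.61  2.32 -3.08] [ 0.495 -0.652  0.896] tilt 24.9 az 30
```

The kinematic fit is now exact (0.04 mm), and turning against joint 6's limit while stretched out builds tilt fast. Next I search for the place to do that so the tilt ends at 35° towards the scope's +x.

```bash
cat > search.py <<'E'
from sim import *
from multiprocessing import Pool
q0=np.array(D[7][0]);p0,R0=fk(q0)
W=.65
def run(a):
    q1,q2,q3=a
    # place: keep tilt, spin to q6=3.05
    p=fk([q1,q2,q3,0,np.pi-q2-q3,0])[0]
    best=None
    for t in np.arange(-3.1,3.1,.1):
        s=ik(p,R0*Ro.from_euler('z',t),[q1,q2,q3,0,np.pi-q2-q3,2.5],1)
        if s.cost<1e-5 and s.x[5]<3.06 and (best is None or s.x[5]>best[0]):best=(s.x[5],t,s.x)
    if best is None:return []
    out=[];q=best[2]
    for k in range(4):
        q=rows(q,(0,0,0,2.9),5,W);z=fk(q)[1].as_matrix()[:,2]
        yaw=P2
        zt=np.array([-.205*.574,-.979*.574,-.819]);out.append((np.degrees(np.arccos(z@zt)),a,5*(k+1),best[1],best[2].round(2),p.round(3),*show(q)))
    return out
P2=0
if __name__=="__main__":
    A=[(a,b,c) for a in np.arange(-.4,1.3,.2) for b,c in((.9,.02),(.6,.02),(.7,.4),(.4,.8),(.3,1.2))]
    with Pool() as po:r=sum(po.map(run,A),[])
    for x in sorted(r,key=lambda x:x[0])[:12]:print(*x)
E
nproc; time OMP_NUM_THREADS=1 python3 search.py
```

```text
4
1.1786624548424356 (np.float64(0.4), 0.4, 0.8) 10 1.4000000000000035 [ 0.44  0.43  0.76 -0.13  2.    3.04] [0.721 0.33  0.737] [ 0.43  0.85  0.   -0.91  2.5   3.08] [0.769 0.241 0.83 ] tilt 36.5 az -103
2.095835584788784 (np.float64(0.20000000000000007), 0.9, 0.02) 10 1.6000000000000045 [ 0.24  0.92  0.   -0.16  2.24  2.99] [0.914 0.209 0.725] [ 0.26  0.92  0.   -0.86  2.34  3.08] [0.875 0.103 0.768] tilt 37.4 az -102
4.207676912645455 (np.float64(0.6), 0.4, 0.8) 20 1.2000000000000042 [ 0.64  0.44  0.74 -0.12  2.02  3.04] [0.641 0.467 0.737] [ 0.45  0.79  0.   -1.06  2.58  3.08] [0.709 0.23  0.892] tilt 38.7 az -106
4.873672098378488 (np.float64(0.8000000000000002), 0.4, 0.8) 20 1.000000000000003 [ 0.83  0.46  0.73 -0.1   2.05  3.04] [0.535 0.585 0.737] [ 0.65  0.79  0.   -1.06  2.59  3.08] [0.647 0.366 0.888] tilt 38.7 az -96
5.098080061328956 (np.float64(0.20000000000000007), 0.7, 0.4) 10 1.6000000000000045 [ 0.24  0.72  0.37 -0.14  2.07  3.02] [0.889 0.204 0.708] [ 0.26  0.93  0.   -0.9   2.39  3.08] [0.865 0.104 0.764] tilt 39.2 az -107
5.154689812048687 (np.float64(0.6), 0.4, 
[... 732 characters left out ...]
06  2.56  3.08] [0.707 0.316 0.857] tilt 40.6 az -100
5.589219390238427 (np.float64(0.4), 0.7, 0.4) 10 1.4000000000000035 [ 0.43  0.75  0.32 -0.14  2.11  3.01] [0.831 0.377 0.708] [ 0.46  0.94  0.   -0.92  2.4   3.08] [0.823 0.276 0.761] tilt 40.0 az -97
7.347458784470454 (np.float64(0.4), 0.4, 0.8) 15 1.4000000000000035 [ 0.44  0.43  0.76 -0.13  2.    3.04] [0.721 0.33  0.737] [ 0.36  0.83  0.   -1.06  2.54  3.08] [0.758 0.168 0.86 ] tilt 40.6 az -110
7.865693194730043 (np.float64(0.4), 0.7, 0.4) 20 1.4000000000000035 [ 0.43  0.75  0.32 -0.14  2.11  3.01] [0.831 0.377 0.708] [ 0.33  0.87  0.   -1.06  2.45  3.08] [0.802 0.136 0.837] tilt 42.6 az -106
real	0m8.753s
user	0m30.183s
sys	0m0.069s
```

```bash
cat > go.py <<'E'
import sys,numpy as np
from station import *
from arm import *
def units(pt):
    s=sense();return Ro.from_quat(s['tool_rot']).inv().apply(np.array(pt)-s['ee_pos'])/.04
if __name__=="__main__":
    for a in sys.argv[1:]:
        u=units([float(v) for v in a.split(',')]);print(a,u.round(2),"rows>=%.1f"%(np.linalg.norm(u)*.04/.05))
E
python3 go.py .5,-.5,.8 .72,.33,.74
```

```text
.5,-.5,.8 [17.56 -6.4  -3.68] rows>=15.2
.72,.33,.74 [ 29.35 -24.36  -4.81] rows>=30.8
```

```bash
python3 -m handwheel '[-1,17.6,-6.4,-3.7,0.7, -1,17.6,-6.4,-3.7,0.7, -1,17.6,-6.4,-3.7,0.7, -1,17.6,-6.4,-3.7,0.7, -1,17.6,-6.4,-3.7,0.7, -1,17.6,-6.4,-3.7,0.7, -1,17.6,-6.4,-3.7,0.7, -1,17.6,-6.4,-3.7,0.7]';python3 st.py; python3 go.py .5,-.5,.8 .72,.33,.74
```

```text
clock: 7.3
ee_pos: [0.1924, -0.7557, 0.755]
tool_rot: [0.98, -0.187, 0.015, 0.062]
ft_force: [0.4, -1.0, -0.4]
width: 0.0004
finger_force: 0.0
7.3 [-1.3435  0.3088  0.8937 -0.0233  1.8127  0.5982] [ 0.1924 -0.7557  0.755 ] [ 0.4 -1.  -0.4] 0.0004076111433029788
[[0.9292, -0.3694, 0.0063], [-0.3656, -0.9219, -0.1278], [0.0531, 0.1164, -0.9918]]
.5,-.5,.8 [ 4.87 -8.6  -1.88] rows>=8.0
.72,.33,.74 [  2.31 -29.94  -3.01] rows>=24.1
```

```bash
python3 -m handwheel '[-1,2.3,-29.9,-3,0.7, -1,2.3,-29.9,-3,0.7, -1,2.3,-29.9,-3,0.7, -1,2.3,-29.9,-3,0.7, -1,2.3,-29.9,-3,0.7, -1,2.3,-29.9,-3,0.7, -1,2.3,-29.9,-3,0.7, -1,2.3,-29.9,-3,0.7]';python3 go.py .72,.33,.74
```

```text
clock: 8.1
ee_pos: [0.3661, -0.3956, 0.75]
tool_rot: [0.856, -0.512, 0.036, 0.053]
ft_force: [0.6, -0.3, -0.1]
width: 0.0003
finger_force: 0.0
.72,.33,.74 [-11.7  -16.33  -2.01] rows>=16.1
```

```bash
python3 -m handwheel '[-1,-11.7,-16.3,-2,0, -1,-11.7,-16.3,-2,0, -1,-11.7,-16.3,-2,0, -1,-11.7,-16.3,-2,0, -1,-11.7,-16.3,-2,0, -1,-11.7,-16.3,-2,0, -1,-11.7,-16.3,-2,0, -1,-11.7,-16.3,-2,0]';python3 go.py .72,.33,.74;python3 st.py
```

```text
clock: 8.9
ee_pos: [0.541, -0.0358, 0.7452]
tool_rot: [0.857, -0.512, 0.036, 0.053]
ft_force: [0.4, -0.4, 0.3]
width: 0.0004
finger_force: 0.0
.72,.33,.74 [-5.89 -8.25 -1.  ] rows>=8.1
8.9 [-0.0465 -0.0894  1.3498 -0.1325  1.8652  2.5625] [ 0.541  -0.0358  0.7452] [ 0.4 -0.4  0.3] 0.00035577434845331964
[[0.4729, -0.8811, 0.0076], [-0.8735, -0.47, -0.1269], [0.1154, 0.0534, -0.9919]]
```

```bash
python3 -m handwheel '[-1,-5.9,-8.2,-1,0, -1,-5.9,-8.2,-1,0, -1,-5.9,-8.2,-1,0, -1,-5.9,-8.2,-1,0, -1,-5.9,-8.2,-1,0, -1,-5.9,-8.2,-1,0, -1,-5.9,-8.2,-1,0, -1,-5.9,-8.2,-1,0]' >/dev/null; python3 st.py
python3 - <<'E'
from station import *
from sim import *
q=sense()['q']
for W in(.5,.65,.8):
  for t in (1.5,2.9):
    print(W,t,*show(rows(q,(0,0,0,t),8,W)))
E
```

```text
9.7 [ 0.4354  0.4136  0.7801 -0.1291  1.992   3.0336] [0.7157 0.3238 0.7398] [ 0.3 -0.8  0.8] 0.0004806238071095807
[[0.473, -0.881, 0.0071], [-0.8736, -0.47, -0.1263], [0.1146, 0.0535, -0.992]]
0.5 1.5 [ 0.46  0.86  0.   -0.43  2.49  3.08] [0.769 0.33  0.791] tilt 20.4 az -107
0.5 2.9 [ 0.46  0.86  0.   -0.52  2.53  3.08] [0.763 0.318 0.791] tilt 24.4 az -110
0.65 1.5 [ 0.38  0.82  0.   -0.57  2.49  3.08] [0.774 0.241 0.831] tilt 23.7 az -104
0.65 2.9 [ 0.4   0.83  0.   -0.64  2.52  3.08] [0.767 0.251 0.826] tilt 26.7 az -106
0.8 1.5 [ 0.28  0.77  0.   -0.58  2.49  3.08] [0.771 0.156 0.869] tilt 22.5 az -104
0.8 2.9 [ 0.32  0.78  0.   -0.66  2.51  3.08] [0.764 0.172 0.864] tilt 25.7 az -106
```

```bash
python3 -m handwheel '[-1,0,0,0,2.9, -1,0,0,0,2.9, -1,0,0,0,2.9, -1,0,0,0,2.9, -1,0,0,0,2.9, -1,0,0,0,2.9, -1,0,0,0,2.9, -1,0,0,0,2.9]'; python3 st.py
python3 - <<'E'
from station import *
from sim import *
q=sense()['q'];print(show(q))
for W in(.5,.65,.8):
  for n in (2,4,6): print(W,n,*show(rows(q,(0,0,0,2.9),n,W)))
E
```

```text
clock: 10.5
ee_pos: [0.7782, 0.281, 0.8102]
tool_rot: [0.73, -0.657, 0.091, 0.168]
ft_force: [-11.9, -4.9, 20.1]
width: 0.0008
finger_force: 0.0
10.5 [ 4.1540e-01  8.3830e-01  3.0000e-04 -5.0680e-01  2.4788e+00  3.0761e+00] [0.7782 0.281  0.8102] [-11.9  -4.9  20.1] 0.0008408728530272938
[[0.1209, -0.9889, -0.0868], [-0.9276, -0.0814, -0.3647], [0.3536, 0.1246, -0.9271]]
(array([ 0.42,  0.84,  0.  , -0.51,  2.48,  3.08]), array([0.778, 0.281, 0.81 ]), 'tilt 22.0 az -103')
0.5 2 [ 0.42  0.84  0.   -0.71  2.49  3.08] [0.774 0.256 0.822] tilt 29.3 az -102
0.5 4 [ 0.45  0.87  0.   -0.93  2.52  3.08] [0.766 0.256 0.822] tilt 37.7 az -104
0.5 6 [ 0.45  0.89  0.   -1.06  2.55  3.08] [0.764 0.247 0.818] tilt 42.7 az -108
0.65 2 [ 0.41  0.83  0.   -0.71  2.49  3.08] [0.773 0.243 0.83 ] tilt 28.7 az -102
0.65 4 [ 0.43  0.85  0.   -0.93  2.52  3.08] [0.761 0.241 0.834] tilt 37.0 az -105
0.65 6 [ 0.43  0.87  0.   -1.06  2.56  3.08] [0.76  0.229 0.829] tilt 42.1 az -110
0.8 2 [ 0.39  0.82  0.   -0.7   2.5   3.08] [0.771 0.228 0.839] tilt 28.1 az -103
0.8 4 [ 0.4   0.82  0.   -0.91  2.53  3.08] [0.754 0.21  0.856] tilt 35.4 az -105
0.8 6 [ 0.38  0.82  0.   -1.06  2.56  3.08] [0.742 0.181 0.869] tilt 39.9 az -111
```

```bash
python3 -m handwheel '[-1,0,0,0,0, -1,0,0,0,0, -1,0,0,0,0, -1,0,0,0,0, -1,0,0,0,2.9, -1,0,0,0,2.9, -1,0,0,0,2.9, -1,0,0,0,2.9]'; python3 st.py; python3 -c "
from station import *
from sim import *
q=sense()['q'];print(show(q))"
```

```text
clock: 11.3
ee_pos: [0.7608, 0.2442, 0.8344]
tool_rot: [-0.594, 0.738, -0.193, -0.255]
ft_force: [-0.3, -0.4, -0.0]
width: 0.0006
finger_force: 0.0
11.3 [ 4.3950e-01  8.5040e-01  1.0000e-03 -9.3560e-01  2.5197e+00  3.0763e+00] [0.7608 0.2442 0.8344] [-0.3 -0.4 -0. ] 0.0005673357089088877
[[-0.1643, -0.9753, -0.1477], [-0.7786, 0.2201, -0.5876], [0.6056, 0.0184, -0.7956]]
(array([ 0.44,  0.85,  0.  , -0.94,  2.52,  3.08]), array([0.761, 0.244, 0.834]), 'tilt 37.3 az -104')
```

Tilt is now 37° towards azimuth -104° (wanted 35°, -102°). Now to the selector: work out the standoff.

```bash
cat > plan.py <<'E'
from go import *
from h import w,n_,up,rt
P=np.load("P.npy");Y=Ro.from_euler('z',P[2])
def tgt(pt,back):  # world TCP such that grasp point is 'back' mm before scope point pt, present tool z
    z=Ro.from_quat(sense()['tool_rot']).as_matrix()[:,2];return w(P,pt)[0]+z*(.019-back/1000)
def turn_to(d):    # turn about tool z that brings tool x along scope direction d (mod pi)
    v=Ro.from_quat(sense()['tool_rot']).inv().apply(Y.apply(d));t=np.arctan2(v[1],v[0]);return (t+np.pi/2)%np.pi-np.pi/2
def bar(a):a=np.radians(a);return np.cos(a)*up+np.sin(a)*rt
E
python3 - <<'E'
from plan import *
t=tgt([-148,90,94],90);print(t,units(t).round(2))
print(turn_to(bar(112)),turn_to(bar(0)),turn_to([1,0,0]))
E
```

```text
[0.68114276 0.06821636 0.15048463] [-6.6   0.66 16.48]
-1.1884403186926287 -0.0022690855292712975 -0.019701700873268946
```

Run:
```python
from plan import *
s=sense();R=Ro.from_quat(s['tool_rot']);
for nm,pt in(("knob",[-148,90,94]),("lock",[-42,2,156])):
  p=tgt(pt,0)
  for t in(0,-1.19,-3.14,1.95):
    b=min((ik(p,R*Ro.from_euler('z',t),[.3,.69,1.67,-.58,1.17,k]) for k in(-2.5,0,2.5)),key=lambda r:r.cost)
    print(nm,t,b.cost<1e-6,b.x.round(2))
```

```text
knob 0 True [ 0.21  0.66  1.71 -0.63  1.18 -2.35]
knob -1.19 True [ 0.21  0.66  1.71 -0.63  1.18  2.75]
knob -3.14 True [ 0.21  0.66  1.71 -0.63  1.18  0.8 ]
knob 1.95 True [ 0.21  0.66  1.71 -0.63  1.18 -0.4 ]
lock 0 True [ 0.11  0.41  1.97 -0.68  1.12 -2.4 ]
lock -1.19 True [ 0.11  0.41  1.97 -0.68  1.12  2.7 ]
lock -3.14 True [ 0.11  0.41  1.97 -0.68  1.12  0.75]
lock 1.95 True [ 0.11  0.41  1.97 -0.68  1.12 -0.45]
```

```bash
python3 -m handwheel '[1,0,0,0,-1.2, 1,0,0,0,-1.2, 1,-1,0.1,2.4,-1.2, 1,-1.4,0.1,3.6,-1.2, 1,-2,0.2,4.8,-1.2, 1,-2.4,0.2,6,-1.2, 1,-2.9,0.3,7.2,-1.2, 1,-2.9,0.3,7.2,-1.2]'; python3 -c "
from plan import *
print(sense()['q'].round(2));t=tgt([-148,90,94],90);print(t,units(t).round(2),turn_to(bar(112)))"
```

```text
clock: 12.1
ee_pos: [0.7405, 0.1931, 0.6329]
tool_rot: [0.87, -0.375, 0.054, 0.315]
ft_force: [1.4, 0.5, 0.1]
width: 0.0617
finger_force: 0.0
[ 0.4   0.47  0.97 -0.58  2.05  2.6 ]
[0.68078039 0.06829125 0.15049536] [-3.11 -3.48 11.65] -0.21763291933497708
```

```bash
python3 -m handwheel '[1,-3.1,-3.5,11.6,-0.22, 1,-3.1,-3.5,11.6,-0.22, 1,-3.1,-3.5,11.6,-0.22, 1,-3.1,-3.5,11.6,-0.22, 1,-3.1,-3.5,11.6,-0.22, 1,-3.1,-3.5,11.6,-0.22, 1,-3.1,-3.5,11.6,-0.22, 1,-3.1,-3.5,11.6,-0.22]'; python3 -c "
from plan import *
print(sense()['q'].round(2));t=tgt([-148,90,94],90);print(t,units(t).round(2),turn_to(bar(112)))"
```

```text
clock: 12.9
ee_pos: [0.6949, 0.0935, 0.2482]
tool_rot: [0.905, -0.28, 0.02, 0.319]
ft_force: [0.3, 0.8, 0.3]
width: 0.0909
finger_force: 0.0
[ 0.3   0.51  1.58 -0.55  1.45  2.65]
[0.6808048  0.06833817 0.15045624] [-0.51 -0.8   2.36] -0.004066217363668301
```

Take a close look with the wrist camera, with the predicted grip point and bar tips overlaid.

```bash
cat >> plan.py <<'E'
import cv2
def wcam(name,pts,up_=1.25,crop=None):
    s=sense();c=camera("wrist");H=c["hand_eye"];R=Ro.from_quat(s['tool_rot']).as_matrix()
    im=cv2.resize(c["pixels"][...,::-1],None,fx=up_,fy=up_,interpolation=cv2.INTER_CUBIC)
    Xt=(w(P,pts)-s['ee_pos'])@R;Xc=(Xt-H[:3,3])@H[:3,:3];uv=Xc@c["mtx"].T;uv=uv[:,:2]/uv[:,2:]
    for u in uv*up_:cv2.drawMarker(im,tuple(int(v) for v in u),(255,0,255),cv2.MARKER_CROSS,10,1)
    cv2.imwrite(f"pics/{name}.png",im);np.savez(f"{name}.npz",K=c["mtx"],H=H,R=R,p=s['ee_pos']);return uv*up_
E
python3 - <<'E'
from plan import *
h=np.array([-148,90,94.]);d=bar(112)
pts=[h+14*n_,h+41*d+14*n_,h-32*d+14*n_,h+41*bar(135)+14*n_,h-32*bar(135)+14*n_,h-32*n_+62*bar(0),[-180,180,33],[-70,180,110],[-70,0,110]]
print(wcam("w1",np.array(pts)).round().tolist())
E
```

```text
[[353.0, 254.0], [355.0, 302.0], [352.0, 214.0], [335.0, 299.0], [369.0, 217.0], [420.0, 213.0], [246.0, 172.0], [393.0, 109.0], [466.0, 296.0]]
```

View pics/w1.png

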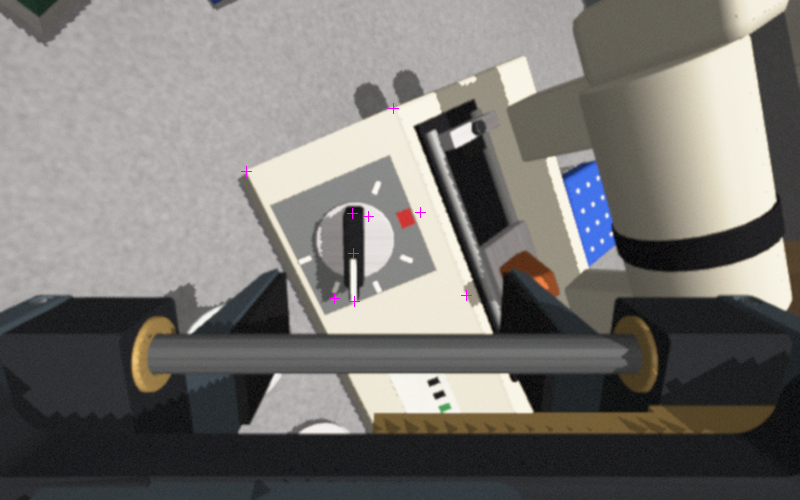

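The picture shows the bar at x≈353, from y 206 to 300, along the tool x axis. That confirms 112° (halfway between the marks) to within about 2 mm. The red mark is at (405,217). Descending with the fingers open.

```bash
python3 -c "
from plan import *
for b in(90,4):t=tgt(np.array([-148,90,94])-2*bar(112),b);print(units(t).round(2))"
```

```text
[-0.34 -0.8   2.14]
[-0.34 -0.8   4.29]
```

```bash
python3 -m handwheel '[1,-0.34,-0.8,1,0, 1,-0.34,-0.8,2,0, 1,-0.34,-0.8,2.8,0, 1,-0.34,-0.8,3.5,0, 1,-0.34,-0.8,4,0, 1,-0.34,-0.8,4.29,0, 1,-0.34,-0.8,4.29,0, 1,-0.34,-0.8,4.29,0]'; python3 -m handwheel '[-1,0,0,0,0, -1,0,0,0,0, -1,0,0,0,0, -1,0,0,0,0, -1,0,0,0,0, -1,0,0,0,0, -1,0,0,0,0, -1,0,0,0,0]'; python3 -c "
from plan import *
s=sense();print(s['q'].round(2),units(tgt(np.array([-148,90,94])-2*bar(112),4)).round(2),s['moment'],turn_to(bar(112)),turn_to(bar(0)))"
```

```text
clock: 13.75
ee_pos: [0.6754, 0.0199, 0.0918]
tool_rot: [0.905, -0.28, 0.019, 0.321]
ft_force: [0.9, -1.0, 0.1]
width: 0.0913
finger_force: 0.0
clock: 14.55
ee_pos: [0.6743, 0.0194, 0.0906]
tool_rot: [0.905, -0.279, 0.018, 0.321]
ft_force: [-0.9, 0.0, 0.9]
width: 0.0304
finger_force: 0.0
[ 0.21  0.65  1.7  -0.63  1.2   2.74] [-0.1  -0.02  0.22] [ 0.41742172 -0.09397647 -0.02230553] -0.0015381127804676709 1.1847201608751705
```

```bash
python3 -m handwheel '[-0.3,-0.1,0,0.2,0, -0.3,-0.1,0,0.2,0, -1,-0.1,0,0.2,0, -1,-0.1,0,0.2,0, -1,-0.1,0,0.2,0, -1,-0.1,0,0.2,0, -1,-0.1,0,0.2,0, -1,-0.1,0,0.2,0]'; python3 -c "
from plan import *
s=sense();print(s['q'].round(2),units(tgt(np.array([-148,90,94])-2*bar(112),4)).round(2),s['moment'],s['ft_force'],s['finger_force'],turn_to(bar(112)),turn_to(bar(0)))"
```

```text
clock: 15.35
ee_pos: [0.6706, 0.0178, 0.0823]
tool_rot: [0.905, -0.279, 0.019, 0.319]
ft_force: [6.8, 6.0, -13.9]
width: 0.0167
finger_force: 29.5
[ 0.21  0.66  1.71 -0.63  1.18  2.75] [0.01 0.03 0.01] [ 3.11768031 -1.62806433  0.60681175] [  6.75053387   6.02522532 -13.8872402 ] 29.520210027694702 -0.0013978647050070236 1.1849592418743087
```

```bash
python3 -m handwheel '[-1,0,0,0,-0.14, -1,0,0,0,-0.28, -1,0,0,0,-0.42, -1,0,0,0,-0.56, -1,0,0,0,-0.7, -1,0,0,0,-0.84, -1,0,0,0,-0.98, -1,0,0,0,-1.12]'; python3 -m handwheel '[-1,0,0,0,-0.14, -1,0,0,0,-0.28, -1,0,0,0,-0.42, -1,0,0,0,-0.56, -1,0,0,0,-0.7, -1,0,0,0,-0.84, -1,0,0,0,-0.84, -1,0,0,0,-0.84]';  python3 -c "
from plan import *
s=sense();print(s['q'].round(2),s['moment'],turn_to(bar(0)),turn_to(bar(3)),units(tgt(np.array([-148,90,94]),4)).round(2))"
```

```text
clock: 16.15
ee_pos: [0.6704, 0.0178, 0.0824]
tool_rot: [0.915, 0.247, -0.154, 0.28]
ft_force: [5.8, 6.9, -11.9]
width: 0.0159
finger_force: 29.9
clock: 16.95
ee_pos: [0.6709, 0.0174, 0.0827]
tool_rot: [0.736, 0.597, -0.255, 0.194]
ft_force: [6.2, 3.8, -11.3]
width: 0.0157
finger_force: 30.1
[ 0.21  0.65  1.71 -0.63  1.18  0.79] [ 1.94789634 -2.18987135  1.04528947] 0.003710613353455461 0.056106969184518185 [ 0.   -0.06  0.02]
```

Bar is at the off mark (0.004 rad). Release, back out and look.

```bash
python3 -m handwheel '[1,0,0,0,0, 1,0,0,0,0, 1,0,0,0,0, 1,0,0,0,0, 1,0,0,0,0, 1,0,0,-0.6,0, 1,0,0,-1.6,0, 1,0,0,-2.6,0]'; python3 -m handwheel '[1,0,0,-1.2,0, 1,0,0,-2.2,0, 1,0,0,-2.8,0, 1,0,0,-2.8,0, 1,0,0,-2.8,0, 1,0,0,-2.8,0, 1,0,0,-2.8,0, 1,0,0,-2.8,0]'
python3 - <<'E'
from plan import *
h=np.array([-148,90,94.]);d=bar(0)
g=np.array([-42,2,156.])
pts=[h+41*d+14*n_,h-32*d+14*n_,g+23*n_,g+23*n_+17*up,g+23*n_-17*up,g-36*n_]
print(wcam("w2",np.array(pts)).round().tolist(),sense()['ee_pos'],units(tgt(g,60)))
E
```

```text
clock: 17.75
ee_pos: [0.6847, 0.0785, 0.1666]
tool_rot: [0.736, 0.596, -0.257, 0.194]
ft_force: [-0.2, 0.3, -0.0]
width: 0.0773
finger_force: 0.0
clock: 18.55
ee_pos: [0.701, 0.1437, 0.2538]
tool_rot: [0.736, 0.596, -0.257, 0.194]
ft_force: [-1.2, 0.8, 0.4]
width: 0.0912
finger_force: 0.0
[[393.0, 263.0], [393.0, 180.0], [300.0, 342.0], [301.0, 358.0], [299.0, 326.0], [313.0, 314.0]] [0.70109549 0.14378353 0.25403016] [-2.99806367 -2.23385343  4.42828035]
```

View pics/w2.png

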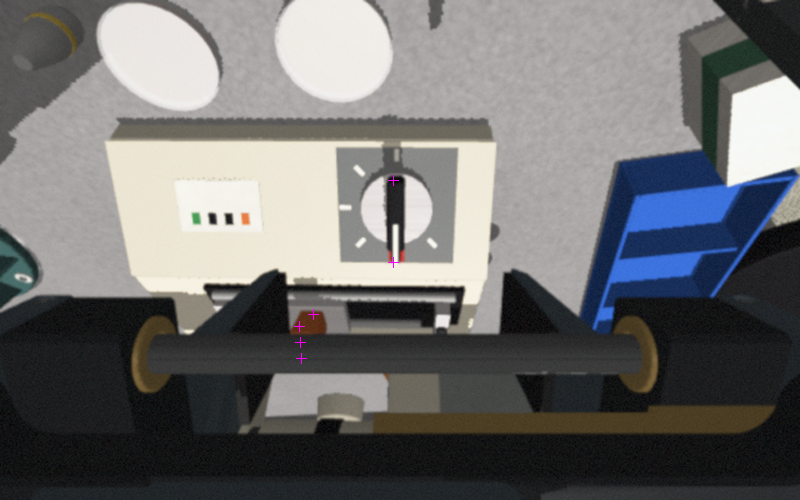

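The knob's white line now ends on the red mark at (395,262). The orange grip's front face is at x 291–327, y 311–335, a bit to the right of the prediction, so I'll refine its y.

Run:
```python
from plan import *
from h import C
Yi=Y.as_matrix();inv=lambda X:(X-[P[0],P[1],0])@Yi*1000
def hit(o,d,pt,nn):
    o=inv(o);d=d@Yi;return (o+d*((np.array(pt)-o)@nn)/(d@nn)).round(1)
b=np.load("w2.npz");R,p,K,H=b["R"],b["p"],b["K"],b["H"]
def wr(u):
    d=np.linalg.solve(K,[u[0]/1.25,u[1]/1.25,1]);return p+R@H[:3,3],R@(H[:3,:3]@d)
g=np.array([-42,2,156.])
for u in((309,330),(309,315),(291,333),(327,333)):print("front",hit(*wr(u),g-17*up,up))
c=C["scene"];
for u in((408,115),(385,120),(430,117),(400,88),(415,141)):
    u=np.array(u)*.3+[180,170];print("top",hit(-c["R"].T@c["t"],c["R"].T@np.linalg.solve(c["K"],[*u,1]),g+23*n_,n_))
c=C["scene"]
for u in((430,90),(493,122),(425,165),(300,165),(165,225),(240,265)):
    u=np.array(u)*.3+[180,170];print("rail z130",hit(-c["R"].T@c["t"],c["R"].T@np.linalg.solve(c["K"],[*u,1]),[0,0,130],np.array([0,0,1.])))
```

```text
front [-73.   12.7 170.6]
front [-55.8   6.2 146. ]
front [-76.4  -2.4 175.5]
front [-75.9  30.2 174.8]
top [-56.2  -0.9 174.1]
top [-52.6  15.6 176.6]
top [-62.7 -13.7 169.6]
top [-42.   -8.9 184.1]
top [-69.5   7.2 164.8]
rail z130 [  3.4 -86.  130. ]
rail z130 [-55.3 -83.9 130. ]
rail z130 [-56.5 -15.8 130. ]
rail z130 [  1.8  37.6 130. ]
rail z130 [ 14.3 135.3 130. ]
rail z130 [-47.7 131.  130. ]
```

```bash
python3 -c "
from plan import *
g=np.array([-42,4,156.])-3*up
for b in(120,70,6):print(b,units(tgt(g,b)).round(2))
print(turn_to([1,0,0]),turn_to(up),sense()['q'].round(2))"
```

```text
120 [-2.92 -2.18  2.92]
70 [-2.92 -2.18  4.17]
6 [-2.92 -2.18  5.77]
-0.013220712465694895 0.0031542879774089094 [ 0.36  0.55  1.51 -0.53  1.5   0.72]
```

```bash
python3 -m handwheel '[0.5,-1,-0.7,0.5,0, 0.5,-2,-1.5,1,0, 0.5,-2.92,-2.18,1.8,0, 0.5,-2.92,-2.18,2.8,0, 0.5,-2.92,-2.18,3.4,0, 0.5,-2.92,-2.18,3.7,0, 0.5,-2.92,-2.18,3.7,0, 0.5,-2.92,-2.18,3.7,0]'
python3 - <<'E'
from plan import *
g=np.array([-42,4,156.])
print(units(tgt(g-3*up,6)).round(2),sense()['width'])
pts=[g+23*n_,g+23*n_+17*up+[0,12,0],g+23*n_-17*up+[0,12,0],g+23*n_-17*up-[0,12,0]]
print(wcam("w3",np.array(pts)).round().tolist())
c=camera("scene")["pixels"][90:270,180:420,::-1];cv2.imwrite("pics/s3.png",cv2.resize(c,(800,600),interpolation=cv2.INTER_CUBIC))
E
```

```text
clock: 19.4
ee_pos: [0.5769, -0.0147, 0.2108]
tool_rot: [0.736, 0.596, -0.256, 0.194]
ft_force: [0.9, -0.0, -0.0]
width: 0.0685
finger_force: 0.0
[-0.01 -0.03  2.12] 0.06850837772144601
[[392.0, 277.0], [414.0, 306.0], [415.0, 248.0], [370.0, 247.0]]
```

View pics/s3.png

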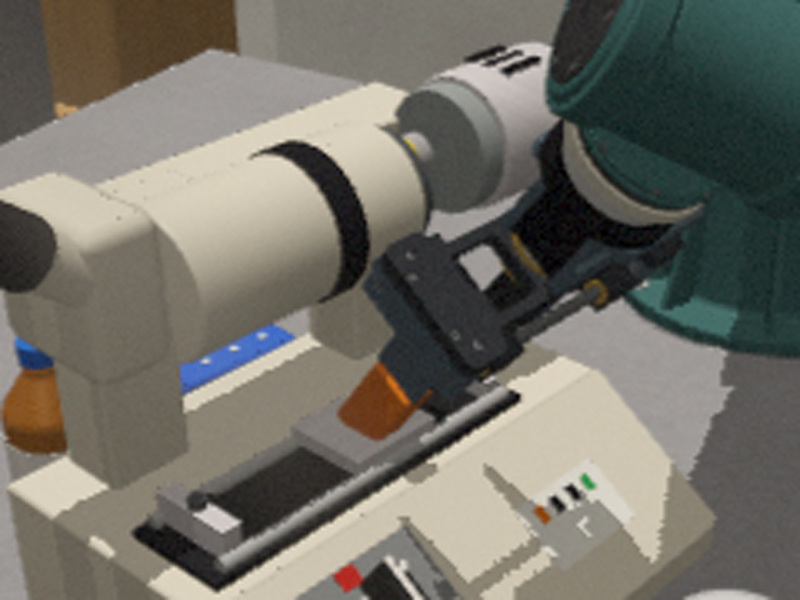

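View pics/w3.png

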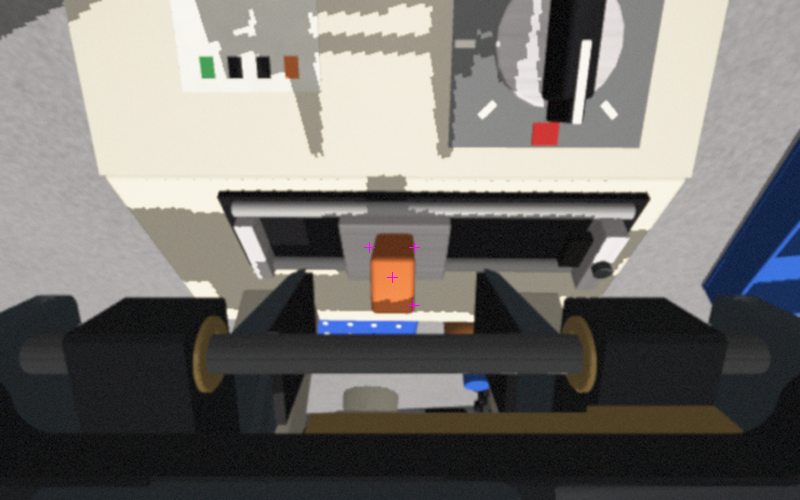

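The grip's top face is at x 371–415, y 257–312: right in y, 4 mm further up-slope than predicted. Tube clear. Descend and grip.

```bash
python3 -m handwheel '[0.5,-0.1,0,0.8,0, 0.5,-0.1,0,1.5,0, 0.5,-0.1,0,1.9,0, 0.5,-0.1,0,2.12,0, 0.5,-0.1,0,2.12,0, -0.3,-0.1,0,2.12,0, -0.6,-0.1,0,2.12,0, -1,-0.1,0,2.12,0]';python3 -m handwheel '[-1,0,0,0,0, -1,0,0,0,0, -1,0,0,0,0, -1,0,0,0,0, -1,0,0,0,0, -1,0,0,0,0, -1,0,0,0,0, -1,0,0,0,0]'; python3 -c "
from plan import *
g=np.array([-42,4,156.])
s=sense();R=Ro.from_quat(s['tool_rot']);print(units(tgt(g,6)).round(2),s['clock'],s['finger_force'],s['q'].round(2),'scope y in tool:',R.inv().apply(Y.apply([0,1,0])).round(3),'force along y',s['ft_force']@Y.apply([0,1,0]), s['ft_force'])"
```

```text
clock: 20.3
ee_pos: [0.5636, -0.0681, 0.146]
tool_rot: [0.736, 0.596, -0.256, 0.195]
ft_force: [-0.9, -0.2, 0.0]
width: 0.047
finger_force: 0.0
clock: 21.1
ee_pos: [0.5632, -0.0685, 0.1454]
tool_rot: [0.736, 0.596, -0.256, 0.194]
ft_force: [-0.7, 2.5, 3.0]
width: 0.0242
finger_force: 29.9
[ 0.02 -0.01 -0.02] 21.1 29.908854067325592 [ 0.11  0.41  1.97 -0.68  1.13  0.74] scope y in tool: [-0.004  1.    -0.021] force along y -1.2501044377412576 [-0.74851489  2.52604695  2.99983717]
```

```bash
cat > f.py <<'E'
from plan import *
s=sense();y=Y.apply([0,1,0]);print("clk %.2f y_tcp %.1f Fy %.1f F %s"%(s['clock'],(s['ee_pos']-w(P,[0,0,0])[0])@y*1000,s['ft_force']@y,s['ft_force'].round(1)),s['finger_force'])
E
python3 f.py; python3 -m handwheel '[-1,0,0.12,0,0, -1,0,0.24,0,0, -1,0,0.36,-0.01,0, -1,0,0.48,-0.01,0, -1,0,0.6,-0.01,0, -1,0,0.72,-0.02,0, -1,0,0.84,-0.02,0, -1,0,1,-0.02,0]'>/dev/null; python3 f.py
```

```text
clk 21.10 y_tcp 4.3 Fy -1.3 F [-0.7  2.5  3. ] 29.908854067325592
clk 21.90 y_tcp 44.7 Fy -3.1 F [-2.2  4.4  7.1] 29.925561547279358
```

```bash
python3 -m handwheel '[-1,0,0.05,0,0, -1,0,0.1,0,0, -1,0,0.15,0,0, -1,0,0.2,0,0, -1,0,0.25,0,0, -1,0,0.25,0,0, -1,0,0.25,0,0, -1,0,0.25,0,0]'>/dev/null; python3 f.py;python3 -m handwheel '[-1,0,0.03,0,0, -1,0,0.06,0,0, -1,0,0.09,0,0, -1,0,0.12,0,0, -1,0,0.15,0,0, -1,0,0.15,0,0, -1,0,0.15,0,0, -1,0,0.15,0,0]'>/dev/null; python3 f.py
```

```text
clk 22.70 y_tcp 55.0 Fy 1.0 F [1.8 3.5 5.6] 29.913522005081177
clk 23.50 y_tcp 60.8 Fy -2.1 F [-1.2  4.7  8.2] 29.918615520000458
```

```bash
python3 -m handwheel '[-1,0,0.03,0,0, -1,0,0.06,0,0, -1,0,0.09,0,0, -1,0,0.12,0,0, -1,0,0.15,0,0, -1,0,0.15,0,0, -1,0,0.15,0,0, -1,0,0.15,0,0]'>/dev/null; python3 f.py
```

```text
clk 24.30 y_tcp 66.6 Fy -3.6 F [-2.4  5.9 10.7] 29.929779767990112
```

```bash
python3 -m handwheel '[-1,0,0.03,-0.01,0, -1,0,0.06,-0.02,0, -1,0,0.09,-0.03,0, -1,0,0.12,-0.03,0, -1,0,0.15,-0.03,0, -1,0,0.15,-0.03,0, -1,0,0.15,-0.03,0, -1,0,0.15,-0.03,0]'>/dev/null; python3 f.py
```

```text
clk 25.10 y_tcp 72.3 Fy 0.3 F [-0.5 -4.  -0. ] 29.88948941230774
```

```bash
python3 -m handwheel '[-1,0,0.03,0,0, -1,0,0.06,0,0, -1,0,0.09,-0.01,0, -1,0,0.12,-0.01,0, -1,0,0.15,-0.01,0, -1,0,0.15,-0.01,0, -1,0,0.15,-0.01,0, -1,0,0.15,-0.01,0]'>/dev/null; python3 f.py
```

```text
clk 25.90 y_tcp 78.6 Fy 3.3 F [ 1.7 -8.1 -3.5] 29.875156581401825
```

```bash
python3 -m handwheel '[-1,0,0.03,0,0, -1,0,0.06,0,0, -1,0,0.09,0.01,0, -1,0,0.12,0.01,0, -1,0,0.15,0.01,0, -1,0,0.18,0.01,0, -1,0,0.21,0.01,0, -1,0,0.24,0.01,0]'>/dev/null; python3 f.py
```

```text
clk 26.70 y_tcp 86.3 Fy -15.8 F [-15.5   3.2  11.7] 29.977365732192993
```

```bash
python3 -m handwheel '[-1,0,0.02,0,0, -1,0,0.04,0,0, -1,0,0.06,0,0, -1,0,0.08,0,0, -1,0,0.1,0,0, -1,0,0.1,0,0, -1,0,0.1,0,0, -1,0,0.1,0,0]'>/dev/null; python3 f.py
```

```text
clk 27.50 y_tcp 88.8 Fy -25.7 F [-24.6   7.6  17.6] 30.04415273666382
```

Push has risen to 26 N, which could be the catch or the buffer. Look before pushing further.

```bash
python3 - <<'E'
from plan import *
c=camera("scene")["pixels"][190:280,210:330,::-1];cv2.imwrite("pics/s4.png",cv2.convertScaleAbs(cv2.resize(c,(800,600),interpolation=cv2.INTER_CUBIC),alpha=1.3,beta=15))
E
python3 f.py
```

```text
clk 27.55 y_tcp 88.8 Fy -25.1 F [-24.    7.8  17.5] 30.044218003749847
```

View pics/s4.png

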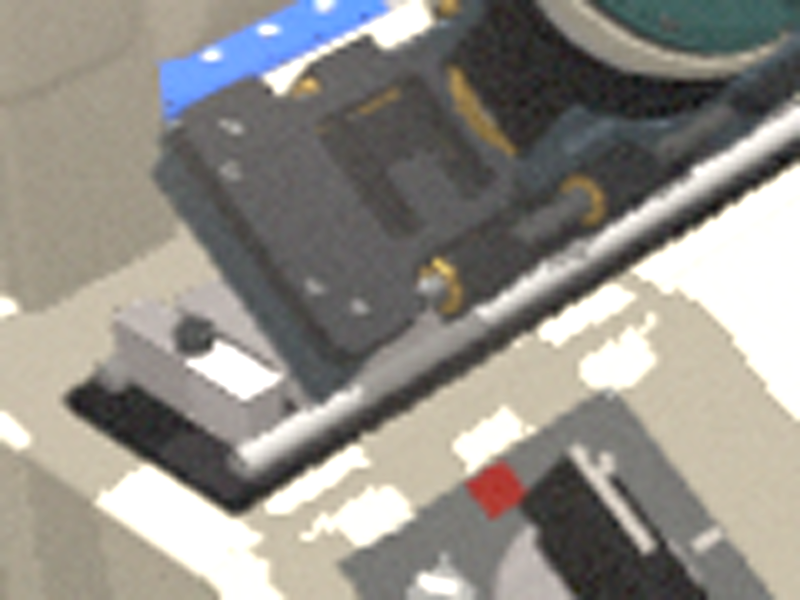

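The plate's light edge touches the stop block (~(190,300)). The 4–5 N/mm slope also matches the rubber buffer, so it looks home and compressed. Ease back a little while still holding, and read the force.

```bash
python3 -m handwheel '[-1,0,-0.02,-0.01,0, -1,0,-0.04,-0.02,0, -1,0,-0.06,-0.03,0, -1,0,-0.08,-0.03,0, -1,0,-0.08,-0.03,0, -1,0,-0.08,-0.03,0, -1,0,-0.08,-0.03,0, -1,0,-0.08,-0.03,0]'>/dev/null; python3 f.py
```

```text
clk 28.35 y_tcp 86.3 Fy -14.1 F [-14.9  -2.5   2.5] 29.955674707889557
```

```bash
python3 -m handwheel '[-1,0,-0.02,0,0, -1,0,-0.04,-0.01,0, -1,0,-0.06,-0.01,0, -1,0,-0.06,-0.01,0, -1,0,-0.06,-0.01,0, -1,0,-0.06,-0.01,0, -1,0,-0.06,-0.01,0, -1,0,-0.06,-0.01,0]'>/dev/null; python3 f.py
```

```text
clk 29.15 y_tcp 84.7 Fy -4.1 F [-6.3 -9.7 -5.7] 29.8956298828125
```

Force falls on the same ~5 N/mm line and reaches zero near y 84, so it is the buffer and the lock is home. Release with a small opening, since the stop is close, and back out.

```bash
python3 -m handwheel '[-0.2,0,-0.02,0,0, -0.2,0,-0.02,0,0, -0.1,0,-0.02,0,0, -0.1,0,-0.02,0,0, -0.1,0,-0.02,-0.5,0, -0.1,0,-0.02,-1.2,0, -0.1,0,-0.02,-2,0, -0.1,0,-0.02,-2.4,0]'
python3 - <<'E'
from plan import *
for y in (84,):
    g=np.array([-42,y,156.])+4*up
    pts=[g+23*n_,g+23*n_+17*up+[0,12,0],g+23*n_-17*up+[0,12,0],g+23*n_-17*up-[0,12,0],g-36*n_+[0,35,0],g-36*n_-[0,35,0]]
    print(wcam("w4",np.array(pts)).round().tolist())
E
python3 f.py
```

```text
clock: 29.95
ee_pos: [0.6583, -0.025, 0.226]
tool_rot: [0.736, 0.596, -0.255, 0.195]
ft_force: [1.0, 0.2, -1.0]
width: 0.0409
finger_force: 0.0
[[389.0, 268.0], [410.0, 295.0], [410.0, 240.0], [368.0, 240.0], [441.0, 239.0], [343.0, 239.0]]
clk 30.00 y_tcp 89.0 Fy 1.4 F [1.8 1.7 1.9] 0.0
```

View pics/w4.png

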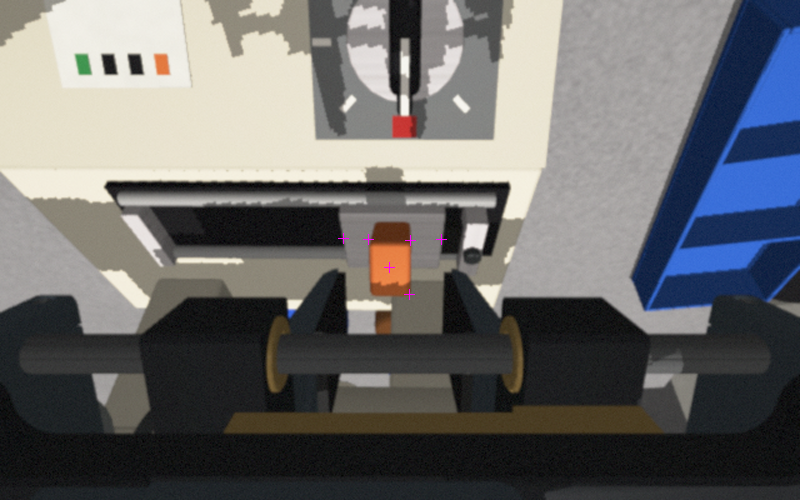

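The lock stayed where it was released: plate edges at 340/444 against a predicted 343/441 for home. Only the black buffer is left between it and the stop (~462). The selector line meets the red mark at (404,125), and the fingers are clear. Hand in.

```bash
python3 -m handwheel '[-0.1,0,0,-0.5,0, -0.1,0,0,-1,0, -0.1,0,0,-1,0, -0.1,0,0,-1,0, -0.1,0,0,-1,0, -0.1,0,0,-1,0, -0.1,0,0,-1,0, -0.1,0,0,-1,0]' | grep force; python3 -c "
from station import *
print(finish_job())"
```

```text
ft_force: [-0.0, 0.2, -0.3]
finger_force: 0.0
the job is handed in; nothing more can be done
None
```

I handed the job in at about 31 s. The last wrist picture shows the selector on the red off mark and the lock home against its stop. I saw no buffer force over about 26 N (limit 35 N), though I only read it between moves. The gripper had let go and was clear, and I never moved it down near the bystanders. No verdict was returned.

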